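# Gauge the stand's socket and fit the matching post

### The job

Take the depth rod from the white block rack, lower it to the bottom of the blind socket in the stand base, hold it still there for a moment to read how deep the socket is, and put the rod back in its place in the rack. Then fit the post that matches that depth, letting it down to the bottom of the socket rather than dropping it: standing fully home, its black ring is level with the socket's top face. Leave the other post in the rack.

Things in the scene. Friction and masses are not known exactly. Their poses are not given: they have to be found in the camera images.
- depth_rod: Depth rod upright in the white block rack: steel stem 13 mm thick (lowest 10 mm taper to a 7 mm tip), black handle 22 mm thick, 103 to 135 mm above the tip. Origin: centre of the tip, z up the rod. Rod and posts stand 55 mm apart in a row along the rack's long side, in any order. At the start the rod's y axis lies along the row: fingers closing along its x meet no neighbour.
- short_post: Shorter steel post, upright in the white block rack: 110 mm long, 14 mm thick, the top 21 mm a round head 20 mm thick; lowest 4 mm taper to an 11 mm foot; black ring 70 mm below the top, 40 mm above the foot: matches a 40 mm socket. Origin: centre of the foot, z up. 0.12 kg. The rack is fixed, 60 x 170 mm, 60 mm high; its three round pockets are 16.5 mm wide, 55 mm deep, chamfered 4 mm.
- long_post: Longer steel post, upright in the white block rack: 135 mm long, 14 mm thick, the top 21 mm a round head 20 mm thick; lowest 4 mm taper to an 11 mm foot; black ring 70 mm below the top, 65 mm above the foot: it matches a 65 mm socket. Origin: centre of the foot, z up along the post. About 0.15 kg.
- socket (a point): Centre of the mouth of the blind upright round socket, in the top face of the stand base, 83 mm above the bench; z up. Socket 18.5 mm wide with a 4 mm chamfer, rigid flat bottom either 40 or 65 mm down (not to be seen from outside). The base is fixed: dark plate 110 x 110 x 18 mm, on it an aluminium block 62 x 62 mm with a small black clamp knob low on one side.
Mind the look-alikes: they are no part of the job. What is shaped like the part that bears socket but yellow is not meant. What is shaped like the depth_rod but blue is not meant.

How it is judged:
On the way, in this order (a step that is already met when the one before it is completed fails the run):
1. the depth rod has stood still in the socket with its tip at the bottom, 36 to 46 mm or more than 61 mm below the mouth (horizontal distance between depth_rod and socket below 0.012 m and (z of depth_rod in the frame of socket between -0.046 and -0.036 m or z of depth_rod in the frame of socket below -0.061 m) and linear speed of depth_rod below 0.02 m/s), for 0.2 s.
2. the depth rod stands in its own rack pocket again (tip within 20 mm of where it began, within 15 degrees of upright), let go (distance of depth_rod from where it was at the start of the episode below 0.02 m and angle between depth_rod's own z axis and vertical below 0.26 rad and contact force between the fingers and depth_rod below 0.1 N), for 0.2 s.
At the end, for the whole second after the job is handed in: The matching post stands at rest in the socket, ring level with its top face within 8 mm, foot within 12 mm of its axis, within 11 degrees of upright. The other post and the rod stand in their rack pockets, within 20 mm of where they began and 15 degrees of upright (((horizontal distance between short_post and socket below 0.012 m and z of short_post in the frame of socket between -0.048 and -0.032 m and angle between short_post's own z axis and vertical below 0.2 rad and linear speed of short_post below 0.03 m/s and distance of long_post from where it was at the start of the episode below 0.02 m and angle between long_post's own z axis and vertical below 0.26 rad) or (horizontal distance between long_post and socket below 0.012 m and z of long_post in the frame of socket between -0.073 and -0.057 m and angle between long_post's own z axis and vertical below 0.2 rad and linear speed of long_post below 0.03 m/s and distance of short_post from where it was at the start of the episode below 0.02 m and angle between short_post's own z axis and vertical below 0.26 rad)) and distance of depth_rod from where it was at the start of the episode below 0.02 m and angle between depth_rod's own z axis and vertical below 0.26 rad); the robot touches nothing.
It fails at once if a post falls into the socket (faster than 0.65 m/s, a drop of some 20 mm) ((horizontal distance between short_post and socket below 0.012 m and z of short_post in the frame of socket below -0.005 m and linear speed of short_post above 0.65 m/s) or (horizontal distance between long_post and socket below 0.012 m and z of long_post in the frame of socket below -0.005 m and linear speed of long_post above 0.65 m/s)).
It also fails if it takes over 67 s, if anything falls off the work surface, if the arm or the gripper's body presses on something with over 40 N, if the wrist force passes 120 N, or if a joint passes its speed limit or range.

### The arm

A 7-joint arm with a two-finger parallel gripper is mounted at the origin on a cart in front of the work surface, level with it; the furniture and walls round the work are solid. World frame = base frame: x ahead of the robot, y to its left, z up, the work surface at z = 0. Lengths are in m, angles in rad, forces in N, time in s.
With the tool pointing down it reaches from about 0.4 to 0.85 m from the base axis. Payload 10.4 kg.
Tool frame: the origin (TCP) lies midway between the tips of the shut fingers; the grasp point (between the pads) lies 19 mm behind it; z points along the fingers, y is the line along which they close (so a half turn about z gives the same grasp; the last joint's range is limited). The gripper opens to 85 mm and grips with 20 to 120 N. Pads are 22 mm wide; open, the fingers measure 114 mm over their backs; the gripper's body (76 mm by 85 mm) begins 54 mm behind the grasp point. The pads swing forward as they close: fully open they stand 13 mm farther back than shut.
Start: joints at [1.122, 0.332, -0.065, 1.46, 0.022, 1.35, -0.088], TCP at [0.258, -0.569, 0.231] pointing down, gripper open.
Joint ranges: [-2.6, 2.6], [-0.5, 2.12], [-1.47, 1.34], [0.16, 2.42], [-1.27, 4.41], [0.06, 2.06], [-2.6, 2.6]. Speed limits (rad/s): [2.22, 2.22, 2.79, 2.79, 3.14, 3.14, 3.14].

### API

Orientations are given as a unit quaternion [x, y, z, w].
In Python, from workcell import monitor, eyes, manip gives the robot as it stands.
- The arm moves only by the tool send_rows, never from a script. Its arguments are lists of equal length, an entry for each row: "offset": the shift along the tool's x, y, z in mm, a list of three; "roll": the turn about the tool's z in rad. In form: {"offset": [[tx, ty, tz], ...], "roll": [roll, ...]}. A call has exactly 5 rows; each row is the pose to reach, as a shift and turn from the pose commanded when the call began, along the tool's axes at that moment; what a row does not reach only later rows make up. A row lasts 1/12 s, in which the tool goes at most 41.7 mm and 7.16 degrees, less where a joint would pass 70% of its speed; a pose out of reach is approached as far as the arm can. A call with a gripper value outside its range is refused whole. "jaw" is the opening, from 0 (shut) to 1 (fully open), set as the call begins (left out, the last holds). The fingers move at their own pace and stop on an object; "newtons" is the grip in N (left out, the last holds). Time passes only in rows, so rows that repeat a pose let the fingers close, or fill a call up. It gives the time, the measured TCP pose, the force and the opening at its end, in the units of the state.
- monitor.get_obs(): the state, without advancing time (a new reading comes with each control period).
- eyes.camera(name): name is "scene" or "top"; returns (picture, depth): 384x512x3 uint8, blue, green, red; 384x512 float32, m along the optical axis (not along the pixel's ray), 0 where there is no reading.
- eyes.camera_params(name): a dict with "fovy" (degrees; the focal length in pixels is half the picture's height over the tangent of half this angle, whatever the lens; pixels are square), "cx", "cy" (the principal point, pixels), "R" (3x3) and "t" (3): a world point X has camera coordinates R X + t. Camera axes: x right, y down, z forward; pixel columns grow to the right and rows downward; lengths in m; the calibration is good to about 2 mm. A picture is of the moment at which its call begins. camera_params takes no time and is no camera call.
- manip.hand_in(): hands the job in, once; it reports no verdict.
The state is a dict: "clock": time; "joint_pos": joint angles; "joint_velocities": joint speeds; "tau": joint torques, N m; "position": TCP position; "ee_rot": TCP orientation; "ft_force": force on the tool from outside, world axes, zero at the start; "torque": the same for the moment, N m; "grip_width": opening from 0.0 (shut) to 1.0 (fully open).
Only numpy, scipy, OpenCV 4.12 (cv2) and the standard library are available. Lean on these libraries where they do the work, as an engineer would, in place of code of your own. Each camera call takes 0.05 s, during which the arm holds its last target. There are 200 camera calls.

## Working session

There is one attempt and no reset: what is moved stays moved. The work goes in short steps, Python scripts to look and compute and a tool call to move; the robot and the scene stay as the last step left them, time stands still between calls to the robot, and variables do not carry over. Pictures are saved under pics/ and viewed, on a budget of 10 in all, crops included, one or two more only if the job needs it, and the job is handed in when it is done.

Besides the shell and the picture viewer there is one more tool, called after "Request:" in YAML: its name, and indented under it one key for each argument. send_rows: Moves the arm, as the interface text tells. Its arguments: {"type":"object","properties":{"offset":{"type":"array"},"roll":{"type":"array"},"jaw":{"type":"number"},"newtons":{"type":"number"}},"required":["offset","roll"]}

```bash
mkdir -p pics; cat > h.py <<'E'
import numpy as np,cv2
from workcell import monitor,eyes,manip
def shot(n,tag):
    im,d=eyes.camera(n); cv2.imwrite(f'pics/{tag}.png',im); np.save(f'pics/{tag}.npy',d); return im,d
def world(n,u,v,z):
    p=eyes.camera_params(n); f=192/np.tan(np.radians(p['fovy'])/2)
    R=np.array(p['R']);t=np.array(p['t']); return R.T@(np.array([(u-p['cx'])/f*z,(v-p['cy'])/f*z,z])-t)
def atz(n,u,v,h):
    a=world(n,u,v,0.0);b=world(n,u,v,1.0); return a+(b-a)*(h-a[2])/(b[2]-a[2])
def proj(n,X):
    p=eyes.camera_params(n); f=192/np.tan(np.radians(p['fovy'])/2)
    c=np.array(p['R'])@np.array(X)+np.array(p['t']); return c[:2]/c[2]*f+[p['cx'],p['cy']]
E
python3 - <<'E'
from h import *
a,_=shot('scene','s0');b,_=shot('top','t0')
cv2.imwrite('pics/b0.png',np.hstack([cv2.resize(a,(400,300)),cv2.resize(b,(400,300))]))
for n in('scene','top'):print(n,eyes.camera_params(n))
print(monitor.get_obs())
E
```

```text
scene {'fovy': 43.41882458970657, 'cx': 252.61143188938686, 'cy': 194.57051469157966, 'R': array([[-0.70980475, -0.70426377, -0.01377492],
       [-0.49035165,  0.50805991, -0.7081175 ],
       [ 0.50569998, -0.49587061, -0.70596024]]), 't': array([0.27649397, 0.30502946, 1.07866136])}
top {'fovy': 49.686840505665366, 'cx': 255.62631005373618, 'cy': 196.31079112121677, 'R': array([[-0.02356671, -0.99958471,  0.01658378],
       [-0.98993467,  0.02101723, -0.13995576],
       [ 0.13954909, -0.01971515, -0.99001887]]), 't': array([-0.04231087,  0.46340711,  1.08738665])}
{'clock': 0.1, 'joint_pos': array([ 1.12243557,  0.3327971 , -0.06473635,  1.46083817,  0.02156263,
        1.34987215, -0.08849246]), 'joint_velocities': array([-0.00239865, -0.00064317,  0.00051875, -0.00377621,  0.00074646,
       -0.00034342, -0.000711  ]), 'tau': array([ 1.24966951e-03, -6.26748419e+01,  4.90574806e-02, -3.92428708e+01,
        1.62750960e-02,  7.18256240e-03,  1.74680383e-05]), 'position': array([ 0.25803109, -0.56889831,  0.23061194]), 'ee_rot': array([ 9.77420686e-01,  2.11301749e-01, -1.31670039e-04, -5.96506247e-04]), 'ft_force': array([ 0.5595424 , -0.24627287, -0.12010128]), 'torque': array([ 0.00050849,  0.00518022, -0.04350403]), 'grip_width': 0.9962357270141601}
```

View pics/s0.png

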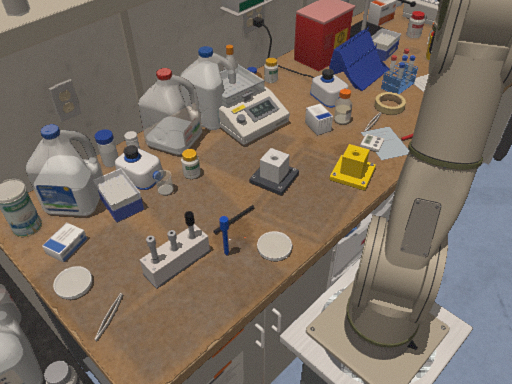

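View pics/t0.png

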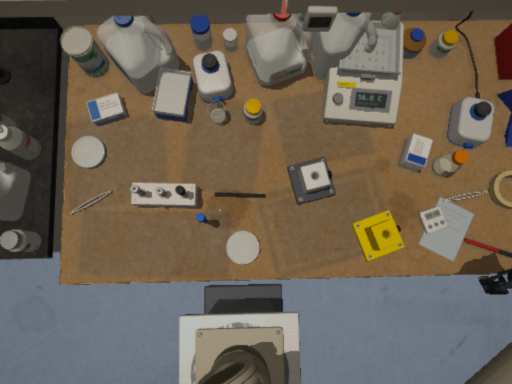

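The scene picture shows the white rack, with two steel posts at (152,243) and (172,238) and the black-handled rod at (190,220). The look-alikes are the blue rod at (226,235) and the yellow base at (354,165). The aluminium base at (274,170) and the black-handled rod fit the description. Next I enlarge both to confirm.

```bash
python3 - <<'E'
from h import *
b=cv2.imread('pics/t0.png');a=cv2.imread('pics/s0.png')
c1=cv2.resize(b[165:230,125:225],None,fx=4,fy=4,interpolation=2)   # 400x260
c2=cv2.resize(b[145:210,280:380],None,fx=4,fy=4,interpolation=2)
c3=cv2.resize(a[205:285,135:235],None,fx=4,fy=4,interpolation=2) #400x320
c4=cv2.resize(a[140:220,235:335],None,fx=4,fy=4,interpolation=2)
cv2.imwrite('pics/c0.png',np.vstack([np.hstack([c1,c2]),np.hstack([c3,c4])]))
d=np.load('pics/t0.npy')
for u,v in[(311,177),(317,177),(303,165),(180,190),(160,192),(137,188),(150,205),(201,218)]:print(u,v,world('top',u,v,d[v,u]))
E
```

```text
311 177 [ 0.5034206  -0.19736339  0.08058267]
317 177 [ 0.50656984 -0.21626473  0.06189492]
303 165 [ 0.54949298 -0.18650631  0.01719762]
180 190 [0.4668744  0.13366064 0.13894854]
160 192 [0.46670612 0.18733136 0.11499513]
137 188 [0.47365064 0.23763441 0.1410597 ]
150 205 [0.44428473 0.23013326 0.0372699 ]
201 218 [0.39721092 0.08287002 0.13893689]
```

View pics/c0.png

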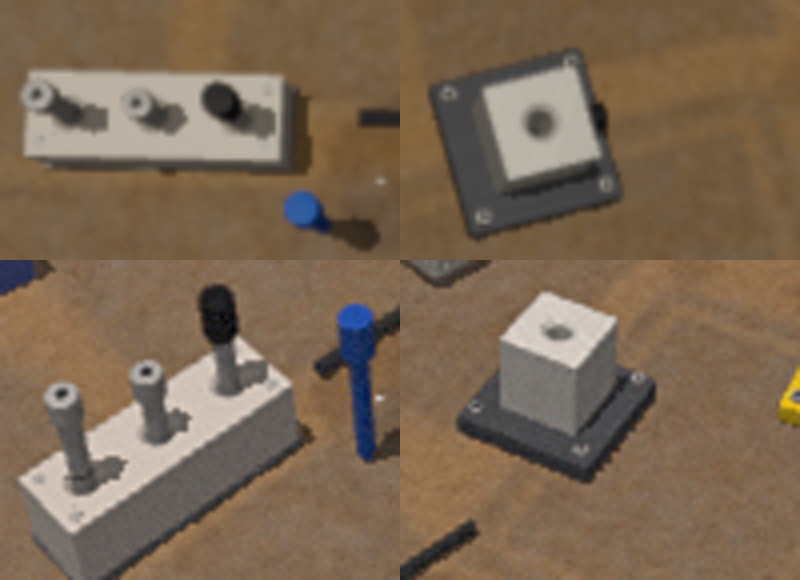

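The crop confirms it. The rack, seen from above, holds the long post (crop 40,96), the short post (137,102) and the black-handled rod (219,98). The free-standing blue rod (303,209) is a decoy. The aluminium block has its socket at crop (541,123) and a knob on its right side.

```bash
python3 - <<'E'
from h import *
T=lambda x,y,ox,oy:(ox+(x+.5)/4-.5,oy+(y+.5)/4-.5)
for n,x,y,ox,oy,h in[('long',38,96,125,165,.14),('short',138,102,125,165,.115),('rod',220,100,125,165,.14),('sock',541,123,-20+200,145,.083)]:
    print(n,atz('top',*T(x,y,ox,oy),h))
for n,x,y,ox,oy,h in[('long',64,394-260,135,205,.14),('short',148,370-260,135,205,.115),('rod',217,292-260,135,205,.14),('sock',559-400,332-260,235,140,.083)]:
    print(n,'scene',atz('scene',*T(x,y,ox,oy),h))
for x,y in[(30,70),(285,75),(280,160),(25,155)]:print('rack',atz('top',*T(x,y,125,165),.06))
# tops by depth
for n,tag,hs in(('top','t0',1),('scene','s0',1)):
    d=np.load(f'pics/{tag}.npy');v,u=np.mgrid[:384,:512]
    p=eyes.camera_params(n);f=192/np.tan(np.radians(p['fovy'])/2)
    C=np.stack([(u-p['cx'])/f*d,(v-p['cy'])/f*d,d],-1);W=(C-np.array(p['t']))@np.array(p['R'])
    for nm,c,h in(('long',(.468,.24),.14),('short',(.467,.187),.115),('rod',(.467,.134),.14)):
        m=(np.hypot(W[...,0]-c[0],W[...,1]-c[1])<.025)&(abs(W[...,2]-h)<.006)&(d>0);print(n,nm,m.sum(),W[m].mean(0),W[m].min(0),W[m].max(0))
    m=(abs(W[...,0]-.5)<.05)&(abs(W[...,1]+.205)<.05)&(abs(W[...,2]-.083)<.004)&(d>0)
    P=W[m][:,:2].astype(np.float32);print(n,'block',cv2.minAreaRect(P*1000))
    m=(abs(W[...,0]-.467)<.06)&(abs(W[...,1]-.187)<.11)&(abs(W[...,2]-.06)<.004)&(d>0)
    P=W[m][:,:2].astype(np.float32);print(n,'rack',cv2.minAreaRect(P*1000))
E
```

```text
long [0.4724313  0.24486048 0.14      ]
short [0.47148885 0.18954743 0.115     ]
rod [0.46765079 0.13440192 0.14      ]
sock [ 0.50706408 -0.20727993  0.083     ]
long scene [0.47110981 0.24442243 0.14      ]
short scene [0.47019223 0.18870087 0.115     ]
rod scene [0.46951142 0.13274165 0.14      ]
sock scene [ 0.50434622 -0.20558054  0.083     ]
rack [0.50318235 0.27239415 0.06      ]
rack [0.49637136 0.10482776 0.06      ]
rack [0.43991588 0.10829188 0.06      ]
rack [0.44679797 0.27463762 0.06      ]
top long 56 [0.47290515 0.24553262 0.13962279] [0.46388451 0.2363545  0.135827  ] [0.48172921 0.25589992 0.1435206 ]
top short 54 [0.47031138 0.19084392 0.1148531 ] [0.46188466 0.18238721 0.1105276 ] [0.47959346 0.20071413 0.11947879]
top rod 62 [0.46801405 0.13578691 0.14010111] [0.45913847 0.12602272 0.13412814] [0.47896109 0.14591935 0.14533413]
top block ((507.1523132324219, -207.00205993652344), (62.81827926635742, 62.86248779296875), 13.083900451660156)
top rack ((470.862060546875, 191.20309448242188), (166.66378784179688, 56.48622512817383), 87.62071990966797)
scene long 58 [0.47055024 0.24656232 0.13941804] [0.46214954 0.23664639 0.13404356] [0.48137335 0.25553462 0.1438555 ]
scene short 55 [0.46860879 0.19174297 0.11390487] [0.46052982 0.18218022 0.10909098] [0.48089967 0.20044988 0.11682093]
scene rod 63 [0.46575484 0.13723849 0.13911208] [0.45602643 0.12732089 0.1340409 ] [0.47897242 0.14744948 0.14345285]
scene block ((505.19439697265625, -206.53404235839844), (64.7801742553711, 67.80381774902344), 12.7496337890625)
scene rack ((469.5660705566406, 190.16795349121094), (168.02743530273438, 61.02289962768555), 87.28926849365234)
```

```bash
cat > go.py <<'E'
# usage: go.py x y z [phi_deg of tool x]: prints tool-frame shift in mm and roll
import sys
from h import *
from scipy.spatial.transform import Rotation as Ro
o=monitor.get_obs();R=Ro.from_quat(o['ee_rot']).as_matrix();p=o['position']
t=np.array([float(x) for x in sys.argv[1:4]]);ph=float(sys.argv[4]) if len(sys.argv)>4 else 87.7
f=np.degrees(np.arctan2(R[1,0],R[0,0]))
print('clk',o['clock'],'pos',p.round(4),'phi',f.round(2),'tilt',R[2,2].round(5),'F',np.round(o['ft_force'],1),'grip',o['grip_width'].round(3))
print('shift mm',(R.T@(t-p)*1000).round(1),'roll',-np.radians((ph-f)).round(4),'j',o['joint_pos'].round(2))
E
```

Request:
send_rows:
  offset:
    - [34, -21.5, -2]
    - [68, -43, -4]
    - [102, -64.5, -6]
    - [136, -86, -8]
    - [170, -107.5, -10]
  roll: [-0.12, -0.24, -0.36, -0.48, -0.6]
  jaw: 0.75

```text
clock: 0.52
position: [0.3691, -0.3992, 0.2411]
ee_rot: [0.87, 0.493, -0.0, -0.0]
ft_force: [0.3, -0.4, 0.6]
grip_width: 0.748
```

```bash
python3 go.py 0.49 -0.19 0.24
```

```text
Traceback (most recent call last):
  File "go.py", line 8, in <module>
    print('clk',o['clock'],'pos',p.round(4),'phi',f.round(2),'tilt',R[2,2].round(5),'F',np.round(o['ft_force'],1),'grip',o['grip_width'].round(3))
                                                                                                                         ^^^^^^^^^^^^^^^^^^^^^
AttributeError: 'float' object has no attribute 'round'
```

```bash
sed -i "s/o\['grip_width'\].round(3)/round(o['grip_width'],3)/" go.py; python3 go.py 0.48 -0.23 0.24
```

```text
clk 0.5167 pos [ 0.3691 -0.3992  0.2411] phi 59.11 tilt -1.0 F [ 0.3 -0.4  0.6] grip 0.748
shift mm [202.1   8.3   1.1] roll -0.499 j [ 0.97  0.16 -0.26  1.65  0.04  1.33  0.17]
```

Request:
send_rows:
  offset:
    - [40, 2, 0]
    - [80, 4, 0]
    - [120, 5, 0]
    - [160, 7, 0]
    - [200, 8, 0]
  roll: [-0.1, -0.2, -0.3, -0.4, -0.5]

```text
clock: 0.93
position: [0.4797, -0.2324, 0.2412]
ee_rot: [0.721, 0.693, -0.0, 0.0]
ft_force: [1.6, -1.3, -0.7]
grip_width: 0.751
```

Request:
send_rows:
  offset:
    - [36, -2.5, 0]
    - [72, -5, 0]
    - [108, -8, 0]
    - [144, -11, 0]
    - [182, -13, 0]
  roll: [0, 0, 0, 0, 0]

```text
clock: 1.35
position: [0.4736, -0.0505, 0.2411]
ee_rot: [0.723, 0.691, -0.0, 0.0]
ft_force: [1.7, 0.1, 0.2]
grip_width: 0.742
```

Request:
send_rows:
  offset:
    - [36, -2.5, 10]
    - [72, -5, 20]
    - [108, -8, 30]
    - [144, -11, 40]
    - [180, -13, 50]
  roll: [0, 0, 0, 0, 0]

```text
clock: 1.77
position: [0.4688, 0.1302, 0.1908]
ee_rot: [0.723, 0.691, -0.0, 0.0]
ft_force: [0.8, -0.6, -0.1]
grip_width: 0.752
```

```bash
python3 go.py 0.468 0.135 0.100
```

```text
clk 1.7667 pos [0.4688 0.1302 0.1908] phi 87.41 tilt -1.0 F [ 0.8 -0.6 -0.1] grip 0.752
shift mm [ 4.8 -1.  90.8] roll -0.0051 j [ 0.38  0.12 -0.78  1.84  0.09  1.22 -0.48]
```

Request:
send_rows:
  offset:
    - [5, -1, 20]
    - [5, -1, 40]
    - [5, -1, 60]
    - [5, -1, 76]
    - [5, -1, 91]
  roll: [0, 0, 0, 0, 0]

```text
clock: 2.18
position: [0.468, 0.1336, 0.0989]
ee_rot: [0.723, 0.691, -0.001, -0.0]
ft_force: [-0.4, -0.6, 0.3]
grip_width: 0.743
```

Request:
send_rows:
  offset:
    - [0, 0, 0]
    - [0, 0, 0]
    - [0, 0, 0]
    - [0, 0, 0]
    - [0, 0, 0]
  roll: [0, 0, 0, 0, 0]
  jaw: 0
  newtons: 50

```text
clock: 2.6
position: [0.4691, 0.1338, 0.1014]
ee_rot: [0.723, 0.691, 0.0, 0.001]
ft_force: [-1.7, 1.2, 3.3]
grip_width: 0.239
```

```bash
python3 - <<'E'
from h import *
a,_=shot('scene','s1');b,_=shot('top','t1')
cv2.imwrite('pics/c1.png',np.hstack([cv2.resize(a[190:290,130:230],(400,400),interpolation=2),cv2.resize(b[150:250,125:225],(400,400),interpolation=2)]))
E
python3 go.py 0.468 0.135 0.21
```

```text
clk 2.7 pos [0.4692 0.1338 0.1013] phi 87.42 tilt -1.0 F [-0.5 -0.5  6.3] grip 0.241
shift mm [   1.1   -1.1 -108.7] roll -0.0049 j [ 0.33  0.23 -0.77  1.94  0.19  1.04 -0.56]
```

View pics/c1.png

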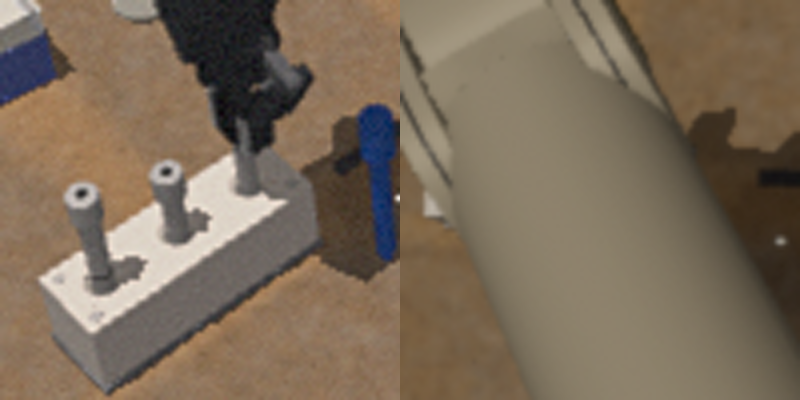

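The scene crop shows the fingers closed on the black handle at crop (240,130), with the blue rod well clear. The opening of 0.24 fits the 22 mm handle. Lifting and carrying it over the socket.

Request:
send_rows:
  offset:
    - [0, 0, -12]
    - [0, 0, -34]
    - [0, 0, -58]
    - [0, 0, -84]
    - [0, 0, -109]
  roll: [0, 0, 0, 0, 0]

```text
clock: 3.12
position: [0.4685, 0.1338, 0.2115]
ee_rot: [0.723, 0.691, 0.0, 0.0]
ft_force: [0.4, 0.8, -0.2]
grip_width: 0.242
```

Request:
send_rows:
  offset:
    - [-25, 4, 0]
    - [-60, 9, 0]
    - [-97, 15, 0]
    - [-134, 21, 0]
    - [-170, 26, 0]
  roll: [0, 0, 0, 0, 0]

```text
clock: 3.53
position: [0.487, -0.0393, 0.2106]
ee_rot: [0.723, 0.691, 0.0, 0.001]
ft_force: [1.2, 0.2, -0.1]
grip_width: 0.244
```

Request:
send_rows:
  offset:
    - [-37, 6, 0]
    - [-74, 12, 0]
    - [-111, 18, 0]
    - [-148, 24, 0]
    - [-170, 26, 0]
  roll: [0, 0, 0, 0, 0]

```text
clock: 3.95
position: [0.5049, -0.213, 0.2102]
ee_rot: [0.724, 0.69, -0.0, 0.001]
ft_force: [0.4, 0.9, -1.3]
grip_width: 0.242
```

Request:
send_rows:
  offset:
    - [0, 0, 0]
    - [0, 0, 0]
    - [0, 0, 0]
    - [0, 0, 0]
    - [0, 0, 0]
  roll: [0, 0, 0, 0, 0]

```text
clock: 4.37
position: [0.5056, -0.2071, 0.2098]
ee_rot: [0.722, 0.692, 0.0, 0.0]
ft_force: [-0.7, 0.2, -0.9]
grip_width: 0.242
```

```bash
python3 go.py 0.5062 -0.2066 0.200; python3 - <<'E'
from h import *
a,_=shot('scene','s2');b,_=shot('top','t2')
cv2.imwrite('pics/c2.png',np.hstack([cv2.resize(a[110:210,225:325],(400,400),interpolation=2),cv2.resize(b[130:230,260:360],(400,400),interpolation=2)]))
E
```

```text
clk 4.3667 pos [ 0.5056 -0.2071  0.2098] phi 87.54 tilt -1.0 F [-0.7  0.2 -0.9] grip 0.242
shift mm [0.5 0.6 9.8] roll -0.0028 j [ 0.74  0.21 -0.5   1.68  0.1   1.28  0.18]
```

View pics/c2.png

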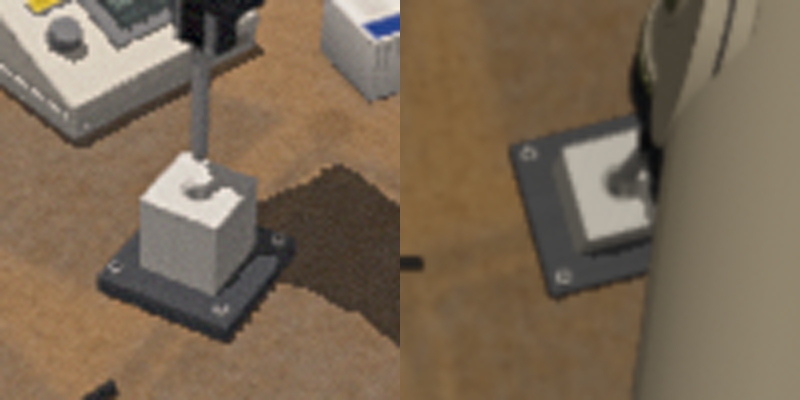

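The scene crop shows the rod hanging straight, with its tip at crop (200,157) just behind and above the socket mouth at (200,188). In the top view the tip is over the mouth. I check where the tip should project.

```bash
python3 - <<'E'
from h import *
for X in[(.5056,-.2071,.1135),(.5062,-.2066,.083)]:
    q=proj('scene',X);r=proj('top',X);print((q-[225,110]+.5)*4-.5,(r-[260,130]+.5)*4-.5)
E
```

```text
[199.95124303 157.13166998] [228.4342102  176.12493307]
[198.0722856  190.15791635] [220.0167302  184.32545893]
```

Request:
send_rows:
  offset:
    - [0.5, 0.5, 10]
    - [0.5, 0.5, 20]
    - [0.5, 0.5, 30]
    - [0.5, 0.5, 40]
    - [0.5, 0.5, 50]
  roll: [0, 0, 0, 0, 0]

```text
clock: 4.88
position: [0.5054, -0.2077, 0.1577]
ee_rot: [0.723, 0.691, -0.0, -0.0]
ft_force: [0.8, -0.1, -0.5]
grip_width: 0.245
```

Request:
send_rows:
  offset:
    - [0, 0, 4]
    - [0, 0, 8]
    - [0, 0, 11]
    - [0, 0, 14]
    - [0, 0, 17]
  roll: [0, 0, 0, 0, 0]

```text
clock: 5.3
position: [0.506, -0.2079, 0.1424]
ee_rot: [0.723, 0.691, 0.0, 0.0]
ft_force: [-0.6, 0.4, -1.0]
grip_width: 0.242
```

Request:
send_rows:
  offset:
    - [0, 0, 2]
    - [0, 0, 3]
    - [0, 0, 5]
    - [0, 0, 6]
    - [0, 0, 8]
  roll: [0, 0, 0, 0, 0]

```text
clock: 5.72
position: [0.506, -0.208, 0.1345]
ee_rot: [0.723, 0.691, 0.0, 0.0]
ft_force: [0.2, -0.8, 0.1]
grip_width: 0.244
```

Request:
send_rows:
  offset:
    - [0, 0, 4]
    - [0, 0, 8]
    - [0, 0, 11]
    - [0, 0, 14]
    - [0, 0, 16]
  roll: [0, 0, 0, 0, 0]

```text
clock: 6.13
position: [0.5057, -0.2078, 0.1178]
ee_rot: [0.723, 0.691, -0.0, -0.0]
ft_force: [0.1, 0.3, -0.4]
grip_width: 0.244
```

Request:
send_rows:
  offset:
    - [0, 0, 1]
    - [0, 0, 2]
    - [0, 0, 3]
    - [0, 0, 4]
    - [0, 0, 5]
  roll: [0, 0, 0, 0, 0]

```text
clock: 6.55
position: [0.5065, -0.2082, 0.1143]
ee_rot: [0.723, 0.691, 0.0, 0.001]
ft_force: [-2.9, 0.4, 13.7]
grip_width: 0.246
```

Request:
send_rows:
  offset:
    - [0, 0, 0]
    - [0, 0, 0]
    - [0, 0, 0]
    - [0, 0, 0]
    - [0, 0, 0]
  roll: [0, 0, 0, 0, 0]

```text
clock: 6.97
position: [0.5064, -0.2081, 0.1143]
ee_rot: [0.723, 0.691, 0.0, 0.001]
ft_force: [-2.7, 1.0, 6.7]
grip_width: 0.243
```

Contact came at TCP z 0.1143, exactly the height predicted for a 65 mm socket, and the rod passed 45 mm freely. So the long post matches. Lifting the rod and returning it.

Request:
send_rows:
  offset:
    - [0, 0, 0]
    - [0, 0, 0]
    - [0, 0, -10]
    - [0, 0, -20]
    - [0, 0, -35]
  roll: [0, 0, 0, 0, 0]

```text
clock: 7.38
position: [0.5054, -0.2077, 0.1487]
ee_rot: [0.723, 0.691, -0.0, -0.001]
ft_force: [-0.0, -0.8, -0.5]
grip_width: 0.247
```

Request:
send_rows:
  offset:
    - [0, 0, -15]
    - [0, 0, -30]
    - [0, 0, -45]
    - [0, 0, -58]
    - [0, 0, -65]
  roll: [0, 0, 0, 0, 0]

```text
clock: 7.8
position: [0.5066, -0.208, 0.216]
ee_rot: [0.723, 0.691, 0.001, 0.001]
ft_force: [0.4, -1.3, -0.0]
grip_width: 0.248
```

```bash
python3 go.py 0.4692 0.1338 0.212
```

```text
clk 7.8 pos [ 0.5066 -0.208   0.216 ] phi 87.43 tilt -1.0 F [ 0.4 -1.3 -0. ] grip 0.248
shift mm [339.8 -52.7   3.4] roll -0.0047 j [ 0.74  0.21 -0.5   1.67  0.1   1.29  0.18]
```

Request:
send_rows:
  offset:
    - [25, -4, 0]
    - [60, -9, 0]
    - [97, -15, 0]
    - [134, -21, 0]
    - [170, -26, 0]
  roll: [0, 0, 0, 0, 0]

```text
clock: 8.22
position: [0.4869, -0.0351, 0.2137]
ee_rot: [0.723, 0.691, 0.0, 0.0]
ft_force: [0.2, -0.4, -0.5]
grip_width: 0.246
```

Request:
send_rows:
  offset:
    - [37, -6, 0]
    - [74, -12, 0]
    - [111, -18, 0]
    - [148, -24, 0]
    - [170, -27, 3]
  roll: [0, 0, 0, 0, 0]

```text
clock: 8.63
position: [0.4672, 0.1386, 0.2114]
ee_rot: [0.721, 0.692, 0.001, 0.0]
ft_force: [0.5, 0.8, -0.3]
grip_width: 0.243
```

Request:
send_rows:
  offset:
    - [0, 0, 5]
    - [0, 0, 12]
    - [0, 0, 18]
    - [0, 0, 24]
    - [0, 0, 30]
  roll: [0, 0, 0, 0, 0]

```text
clock: 9.05
position: [0.4683, 0.1328, 0.1795]
ee_rot: [0.724, 0.69, -0.0, 0.0]
ft_force: [0.5, -0.6, -0.5]
grip_width: 0.242
```

```bash
python3 go.py 0.4692 0.1338 0.1013; python3 - <<'E'
from h import *
a,_=shot('scene','s3')
cv2.imwrite('pics/c3.png',cv2.resize(a[190:290,130:230],(600,600),interpolation=2))
for X in[(.4692,.1338,.086),(.4692,.1338,.06)]: print((proj('scene',X)-[130,190]+.5)*6-.5)
E
```

```text
clk 9.05 pos [0.4683 0.1328 0.1795] phi 87.3 tilt -1.0 F [ 0.5 -0.6 -0.5] grip 0.242
shift mm [ 1.   0.9 78.2] roll -0.0069 j [ 0.37  0.13 -0.78  1.85  0.1   1.2  -0.49]
[368.32726235 229.58272744]
[374.80880157 270.67428368]
```

View pics/c3.png

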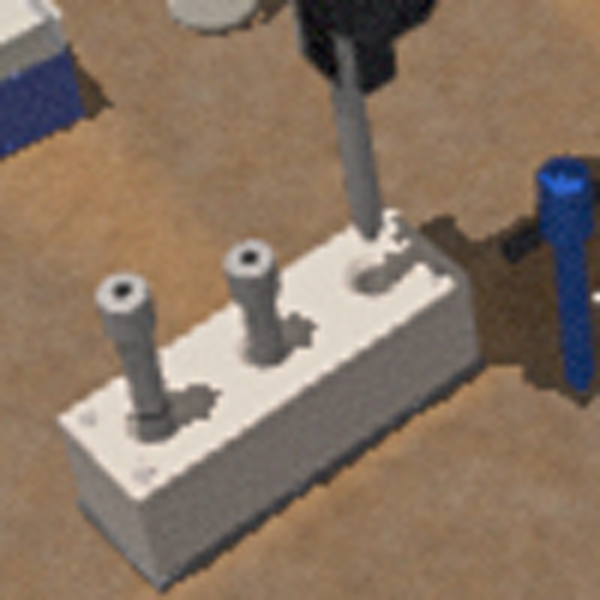

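The picture shows the tip at (369,238), above the empty pocket at (370,275), which agrees with the projections. Lowering.

Request:
send_rows:
  offset:
    - [0.5, 0.5, 5]
    - [1, 1, 12]
    - [1, 1, 20]
    - [1, 1, 28]
    - [1, 1, 36]
  roll: [0, 0, 0, 0, 0]

```text
clock: 9.52
position: [0.4691, 0.1351, 0.1433]
ee_rot: [0.723, 0.691, -0.0, -0.0]
ft_force: [0.0, -1.0, -1.4]
grip_width: 0.245
```

Request:
send_rows:
  offset:
    - [0, 0, 8]
    - [0, 0, 16]
    - [0, 0, 24]
    - [0, 0, 32]
    - [0, 0, 38]
  roll: [0, 0, 0, 0, 0]

```text
clock: 9.93
position: [0.469, 0.1351, 0.1052]
ee_rot: [0.723, 0.691, -0.0, -0.0]
ft_force: [-1.1, -0.6, -1.0]
grip_width: 0.243
```

Request:
send_rows:
  offset:
    - [0, 0, 1]
    - [0, 0, 2]
    - [0, 0, 3]
    - [0, 0, 3]
    - [0, 0, 3]
  roll: [0, 0, 0, 0, 0]

```text
clock: 10.35
position: [0.4694, 0.1351, 0.1036]
ee_rot: [0.723, 0.691, 0.0, 0.0]
ft_force: [1.0, -1.1, -0.6]
grip_width: 0.243
```

```bash
python3 go.py 0.4692 0.1338 0.1013
```

```text
clk 10.35 pos [0.4694 0.1351 0.1036] phi 87.42 tilt -1.0 F [ 1.  -1.1 -0.6] grip 0.243
shift mm [-1.4 -0.2  2.3] roll -0.0049 j [ 0.33  0.23 -0.77  1.93  0.19  1.05 -0.57]
```

Request:
send_rows:
  offset:
    - [0, 0, 1]
    - [0, 0, 2]
    - [0, 0, 2]
    - [0, 0, 2]
    - [0, 0, 2]
  roll: [0, 0, 0, 0, 0]

```text
clock: 10.77
position: [0.4694, 0.1351, 0.1015]
ee_rot: [0.723, 0.691, 0.0, 0.0]
ft_force: [-0.4, 0.9, 1.9]
grip_width: 0.246
```

Request:
send_rows:
  offset:
    - [0, 0, 0]
    - [0, 0, 0]
    - [0, 0, 0]
    - [0, 0, 0]
    - [0, 0, 0]
  roll: [0, 0, 0, 0, 0]
  jaw: 0.75

```text
clock: 11.18
position: [0.4692, 0.1351, 0.1012]
ee_rot: [0.723, 0.691, -0.0, -0.0]
ft_force: [0.4, 0.6, -1.3]
grip_width: 0.752
```

Request:
send_rows:
  offset:
    - [0, 0, -15]
    - [0, 0, -35]
    - [0, 0, -60]
    - [0, 0, -80]
    - [0, 0, -95]
  roll: [0, 0, 0, 0, 0]

```text
clock: 11.6
position: [0.4696, 0.1354, 0.1982]
ee_rot: [0.723, 0.691, 0.001, 0.001]
ft_force: [0.9, 0.6, -0.2]
grip_width: 0.748
```

```bash
python3 go.py 0.472 0.245 0.195
```

```text
clk 11.6 pos [0.4696 0.1354 0.1982] phi 87.43 tilt -1.0 F [ 0.9  0.6 -0.2] grip 0.748
shift mm [109.6  -2.5   3.2] roll -0.0046 j [ 0.38  0.12 -0.79  1.82  0.09  1.24 -0.48]
```

Request:
send_rows:
  offset:
    - [15, 0, 0]
    - [40, -1, 0]
    - [70, -1, 0]
    - [98, -2, 0]
    - [110, -2.5, 0]
  roll: [0, 0, 0, 0, 0]

```text
clock: 12.02
position: [0.4708, 0.2489, 0.1965]
ee_rot: [0.722, 0.692, 0.001, -0.001]
ft_force: [-0.1, 0.4, -0.1]
grip_width: 0.744
```

Request:
send_rows:
  offset:
    - [0, 0, 10]
    - [0, 0, 20]
    - [0, 0, 27]
    - [0, 0, 33]
    - [0, 0, 37]
  roll: [0, 0, 0, 0, 0]

```text
clock: 12.43
position: [0.4716, 0.2436, 0.158]
ee_rot: [0.723, 0.69, -0.001, 0.0]
ft_force: [0.0, -0.0, 0.6]
grip_width: 0.752
```

```bash
python3 go.py 0.472 0.245 0.110; python3 - <<'E'
from h import *
a,_=shot('scene','s4')
cv2.imwrite('pics/c4.png',cv2.resize(a[190:290,130:230],(600,600),interpolation=2))
E
```

```text
clk 12.4333 pos [0.4716 0.2436 0.158 ] phi 87.32 tilt -1.0 F [ 0.  -0.   0.6] grip 0.752
shift mm [ 1.4  0.3 48. ] roll -0.0066 j [ 0.17  0.29 -0.84  1.77  0.23  1.19 -0.78]
```

View pics/c4.png

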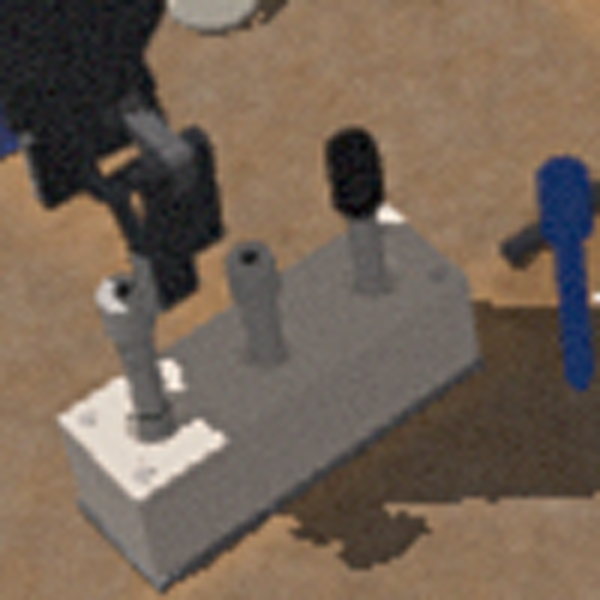

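The rod is back upright in its pocket (handle at 355,170). The open fingers at (45,190) and (180,280) straddle the long post head at (123,290). Descending to grip the long post.

Request:
send_rows:
  offset:
    - [1.5, 0, 10]
    - [1.5, 0, 20]
    - [1.5, 0, 30]
    - [1.5, 0, 40]
    - [1.5, 0, 49]
  roll: [0, 0, 0, 0, 0]

```text
clock: 12.9
position: [0.4715, 0.2464, 0.1089]
ee_rot: [0.723, 0.691, -0.0, -0.0]
ft_force: [-0.5, 0.2, 0.0]
grip_width: 0.749
```

Request:
send_rows:
  offset:
    - [0, 0, 0]
    - [0, 0, 0]
    - [0, 0, 0]
    - [0, 0, 0]
    - [0, 0, 0]
  roll: [0, 0, 0, 0, 0]
  jaw: 0
  newtons: 60

```text
clock: 13.32
position: [0.4722, 0.2469, 0.111]
ee_rot: [0.723, 0.691, 0.001, 0.0]
ft_force: [-0.3, -0.2, 2.4]
grip_width: 0.215
```

Request:
send_rows:
  offset:
    - [0, 0, 0]
    - [0, 0, 0]
    - [0, 0, 0]
    - [0, 0, 0]
    - [0, 0, 0]
  roll: [0, 0, 0, 0, 0]

```text
clock: 13.73
position: [0.4722, 0.2469, 0.1109]
ee_rot: [0.723, 0.691, 0.001, 0.0]
ft_force: [-0.7, 0.1, 5.4]
grip_width: 0.212
```

```bash
python3 go.py 0.5062 -0.2072 0.235
```

```text
clk 13.7333 pos [0.4722 0.2469 0.1109] phi 87.42 tilt -1.0 F [-0.7  0.1  5.4] grip 0.212
shift mm [-452.1   54.6 -124.2] roll -0.0048 j [ 0.14  0.34 -0.82  1.81  0.28  1.1  -0.83]
```

Request:
send_rows:
  offset:
    - [0, 0, -15]
    - [0, 0, -50]
    - [0, 0, -90]
    - [0, 0, -130]
    - [0, 0, -165]
  roll: [0, 0, 0, 0, 0]

```text
clock: 14.15
position: [0.4713, 0.2466, 0.2775]
ee_rot: [0.723, 0.691, 0.0, 0.0]
ft_force: [1.8, -0.2, -2.2]
grip_width: 0.212
```

```bash
python3 go.py 0.5063 -0.2065 0.275; python3 - <<'E'
from h import *
a,_=shot('scene','s5')
cv2.imwrite('pics/c5.png',cv2.resize(a[150:290,80:230],(600,560),interpolation=2))
for z in(.17,): print((proj('scene',(.4722,.2469,z))-[80,150]+.5)*4-.5)
E
```

```text
clk 14.15 pos [0.4713 0.2466 0.2775] phi 87.44 tilt -1.0 F [ 1.8 -0.2 -2.2] grip 0.212
shift mm [-451.1   55.1    2.6] roll -0.0045 j [ 0.2   0.19 -0.86  1.6   0.15  1.42 -0.72]
[270.44503828 320.72249837]
```

View pics/c5.png

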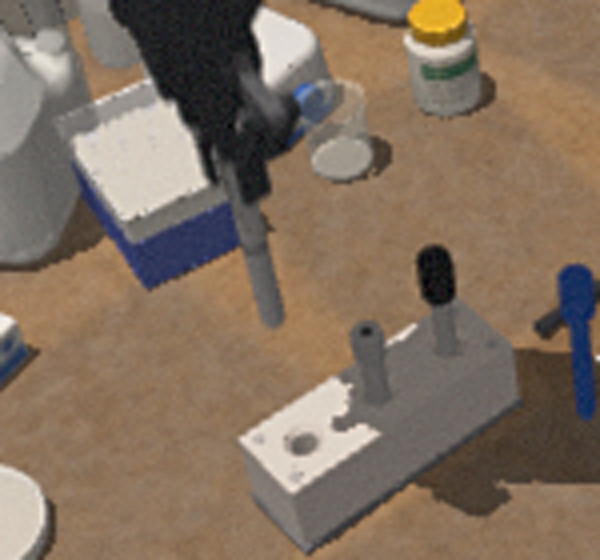

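The long post hangs upright in the grip with its foot at (272,325), where I predicted (270,321), and the rod and short post are undisturbed. Carrying it over.

Request:
send_rows:
  offset:
    - [-20, 2, 0]
    - [-50, 6, 0]
    - [-85, 10, 0]
    - [-120, 14, 0]
    - [-156, 19, 0]
  roll: [0, 0, 0, 0, 0]

```text
clock: 14.62
position: [0.4831, 0.0885, 0.2748]
ee_rot: [0.723, 0.691, -0.0, -0.0]
ft_force: [0.8, 0.6, -0.8]
grip_width: 0.211
```

Request:
send_rows:
  offset:
    - [-37, 4, 0]
    - [-74, 9, 0]
    - [-110, 13, 0]
    - [-146, 18, 0]
    - [-180, 22, 0]
  roll: [0, 0, 0, 0, 0]

```text
clock: 15.03
position: [0.4971, -0.0932, 0.2747]
ee_rot: [0.723, 0.691, -0.0, -0.0]
ft_force: [1.5, 0.2, -1.7]
grip_width: 0.212
```

Request:
send_rows:
  offset:
    - [-35, 4, 8]
    - [-70, 9, 16]
    - [-95, 12, 24]
    - [-110, 14, 32]
    - [-115, 14, 38]
  roll: [0, 0, 0, 0, 0]

```text
clock: 15.45
position: [0.5056, -0.2088, 0.2356]
ee_rot: [0.724, 0.69, -0.0, -0.001]
ft_force: [0.4, 0.5, -1.7]
grip_width: 0.209
```

Request:
send_rows:
  offset:
    - [0, 0, 5]
    - [0, 0, 10]
    - [0, 0, 14]
    - [0, 0, 16]
    - [0, 0, 16]
  roll: [0, 0, 0, 0, 0]

```text
clock: 15.87
position: [0.5065, -0.2052, 0.2211]
ee_rot: [0.722, 0.692, -0.0, -0.0]
ft_force: [-0.4, -0.2, -1.6]
grip_width: 0.213
```

```bash
python3 go.py 0.5063 -0.2065 0.1885; python3 - <<'E'
from h import *
a,_=shot('scene','s6');b,_=shot('top','t6')
cv2.imwrite('pics/c6.png',np.hstack([cv2.resize(a[110:210,225:325],(400,400),interpolation=2),cv2.resize(b[130:230,260:360],(400,400),interpolation=2)]))
p=monitor.get_obs()['position']
for X in[p-[0,0,.1059],(.5063,-.207,.083)]:
    print((proj('scene',X)-[225,110]+.5)*4-.5,(proj('top',X)-[260,130]+.5)*4-.5)
E
```

```text
clk 15.8667 pos [ 0.5065 -0.2052  0.2211] phi 87.52 tilt -1.0 F [-0.4 -0.2 -1.6] grip 0.213
shift mm [-1.3 -0.1 32.6] roll -0.0031 j [ 0.74  0.2  -0.5   1.66  0.1   1.3   0.18]
[197.64885947 154.83634548] [226.85320671 173.86459506]
[198.35155722 189.83199909] [220.62248164 184.16215892]
```

View pics/c6.png

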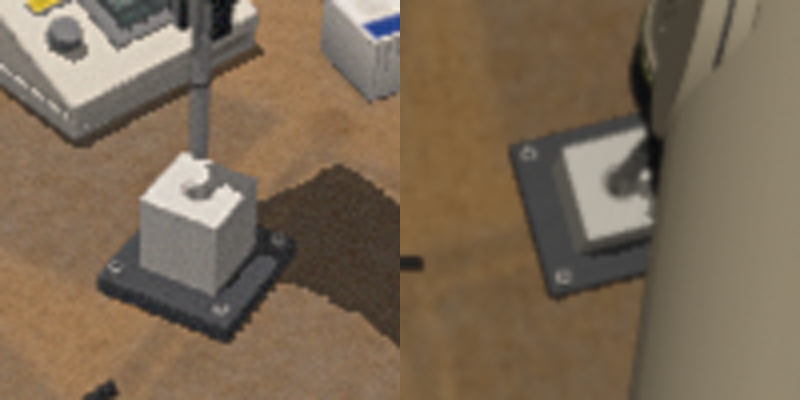

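The crop shows the post foot at (199,156), above the mouth at (198,188), within about 1 mm. Lowering slowly with a 1 mm shift.

Request:
send_rows:
  offset:
    - [-1, 0, 7]
    - [-1, 0, 15]
    - [-1, 0, 23]
    - [-1, 0, 31]
    - [-1, 0, 38]
  roll: [0, 0, 0, 0, 0]

```text
clock: 16.38
position: [0.506, -0.2073, 0.182]
ee_rot: [0.723, 0.691, -0.0, -0.0]
ft_force: [0.3, 0.6, -1.5]
grip_width: 0.21
```

Request:
send_rows:
  offset:
    - [0, 0, 5]
    - [0, 0, 10]
    - [0, 0, 15]
    - [0, 0, 20]
    - [0, 0, 25]
  roll: [0, 0, 0, 0, 0]

```text
clock: 16.8
position: [0.5064, -0.2074, 0.158]
ee_rot: [0.723, 0.691, 0.0, 0.0]
ft_force: [-0.1, -0.0, -1.3]
grip_width: 0.212
```

Request:
send_rows:
  offset:
    - [0, 0, 5]
    - [0, 0, 10]
    - [0, 0, 15]
    - [0, 0, 20]
    - [0, 0, 25]
  roll: [0, 0, 0, 0, 0]

```text
clock: 17.22
position: [0.5063, -0.2074, 0.1328]
ee_rot: [0.723, 0.691, -0.0, 0.0]
ft_force: [-0.8, 0.5, -2.1]
grip_width: 0.213
```

```bash
python3 go.py 0.5063 -0.2065 0.1239
```

```text
clk 17.2167 pos [ 0.5063 -0.2074  0.1328] phi 87.42 tilt -1.0 F [-0.8  0.5 -2.1] grip 0.213
shift mm [ 0.9 -0.1  8.9] roll -0.0049 j [ 0.73  0.28 -0.49  1.77  0.14  1.13  0.15]
```

Request:
send_rows:
  offset:
    - [0, 0, 2]
    - [0, 0, 4]
    - [0, 0, 6]
    - [0, 0, 8]
    - [0, 0, 9.5]
  roll: [0, 0, 0, 0, 0]

```text
clock: 17.63
position: [0.5065, -0.2075, 0.1238]
ee_rot: [0.723, 0.691, 0.0, 0.0]
ft_force: [-1.4, 0.4, 12.9]
grip_width: 0.21
```

Request:
send_rows:
  offset:
    - [0, 0, 0.5]
    - [0, 0, 0.5]
    - [0, 0, 0.5]
    - [0, 0, 0.5]
    - [0, 0, 0.5]
  roll: [0, 0, 0, 0, 0]

```text
clock: 18.05
position: [0.5068, -0.2075, 0.1239]
ee_rot: [0.723, 0.691, 0.0, 0.001]
ft_force: [-0.2, -0.1, 5.4]
grip_width: 0.217
```

Bottom contact came at 0.1239, as predicted. Releasing and retreating.

Request:
send_rows:
  offset:
    - [0, 0, 0]
    - [0, 0, 0]
    - [0, 0, 0]
    - [0, 0, 0]
    - [0, 0, 0]
  roll: [0, 0, 0, 0, 0]
  jaw: 0.75

```text
clock: 18.47
position: [0.5063, -0.2074, 0.1232]
ee_rot: [0.723, 0.691, -0.0, -0.0]
ft_force: [-0.5, 0.5, -1.0]
grip_width: 0.748
```

Request:
send_rows:
  offset:
    - [0, 0, -10]
    - [0, 0, -25]
    - [0, 0, -50]
    - [0, 0, -80]
    - [0, 0, -110]
  roll: [0, 0, 0, 0, 0]

```text
clock: 18.88
position: [0.506, -0.2072, 0.2351]
ee_rot: [0.723, 0.691, -0.0, -0.0]
ft_force: [-0.0, 0.1, 0.6]
grip_width: 0.745
```

Request:
send_rows:
  offset:
    - [-25, 0, 0]
    - [-60, 0, 0]
    - [-95, 0, 0]
    - [-130, 0, 0]
    - [-150, 0, 0]
  roll: [0, 0, 0, 0, 0]

```text
clock: 19.3
position: [0.4981, -0.3617, 0.2339]
ee_rot: [0.724, 0.69, -0.001, 0.001]
ft_force: [-0.1, 0.1, -0.4]
grip_width: 0.747
```

```bash
python3 - <<'E'
from h import *
a,d=shot('scene','s7');b,_=shot('top','t7')
c=np.hstack([cv2.resize(a[110:210,225:325],(400,400),interpolation=2),cv2.resize(a[190:290,130:230],(400,400),interpolation=2)])
cv2.imwrite('pics/c7.png',c)
v,u=np.mgrid[:384,:512];p=eyes.camera_params('scene');f=192/np.tan(np.radians(p['fovy'])/2)
W=(np.stack([(u-p['cx'])/f*d,(v-p['cy'])/f*d,d],-1)-np.array(p['t']))@np.array(p['R'])
m=(np.hypot(W[...,0]-.5065,W[...,1]+.207)<.02)&(W[...,2]>.145);print(m.sum(),W[m].mean(0),np.percentile(W[m][:,2],[50,95]))
o=monitor.get_obs();print(o['position'],o['ft_force'],o['clock'])
E
```

```text
39 [ 0.50477278 -0.20643906  0.15162172] [0.15208638 0.15575489]
[ 0.49783894 -0.3617531   0.23330847] [-0.76428074 -0.45029945 -0.32433549] 19.4
```

View pics/c7.png

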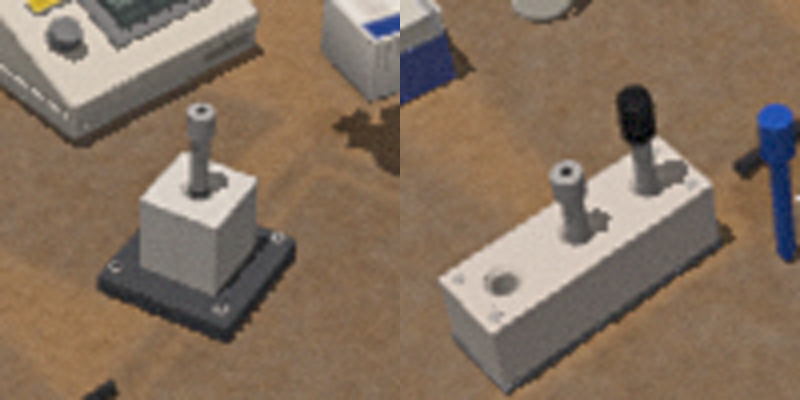

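The long post stands upright in the socket, its ring level with the face at crop (200,190) and its top at about 152 mm (153 expected). The short post (570,200) and the rod (640,140) stand in the rack.

```bash
python3 -c "
from h import *
print(manip.hand_in())"
```

```text
the job is handed in; nothing more can be done
None
```

The job is done and handed in at about 19.4 s; no verdict was reported.

**Measuring:** I lowered the depth rod into the aluminium base's socket. It passed 45 mm without resistance and touched bottom at TCP z 0.1143 m. That is the height predicted for a 65 mm socket, so the long post was the match. I held the rod still there, then put it back in its own pocket.

**Fitting:** I let the long post down under control until it touched bottom at TCP z 0.1239 m, again as predicted, then released it and backed the arm away.

**Last checks:**
- **Long post:** it stands upright about 1.5 mm from the socket axis, with its top at about 152 mm (153 mm expected) and its ring level with the top face.
- **Rack:** the rod and the short post look upright in their pockets; I checked them by eye in the last picture and did not measure them again.
- **Arm:** it is clear, about 15 cm to the side, with wrist force near zero.

No check failed. Measured and predicted positions agreed within about 1 to 2 mm, in line with the camera calibration.

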